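Call out the cutter and the blank at the router bench

TASK

Make the router safe for a cutter change, then show the apprentice what to fit and what to cut: first push the lever of the switch block fully over to its off side, away from the robot, and leave it there. Then point at the widest of the three cutters in the rack, with the fingertips one to four centimetres above the middle of its head, and stay there for two seconds; after that point in the same way, for two seconds, at the middle of the round wooden blank. Pick nothing up, do not touch the rack, the cutters, the blanks or the tools and pots lying around them, and do not bring the fingertips low over the other cutters or blanks.

Things in the scene. Friction and masses are not known exactly. Their poses are not given: they have to be found in the camera images.
- switch (a joint): the switch lever's angle, rad: 0 = leaning 0.5 rad from upright towards the robot (on), 1.0 = leaning 0.5 rad to the far side (off, its stop). It starts between 0 and 0.15. It swings about the y axis of switch_base, pivot 22 mm above the bench on that body's z axis; light friction (about 1 N at the knob), stays where it is left
- switch_tip (a point): centre of the lever's black ball knob, 26 mm in diameter, 80 mm from the pivot, on a steel rod 10 mm thick; about 92 mm above the bench at either end and 102 mm half-way
- switch_base: grey switch block fixed to the bench, 70 (its x) x 50 (its y) x 25 mm high; origin at the centre of its underside; the lever is pushed along the block's +x, which points away from the robot, turned up to 0.4 rad either way
- rack: wooden cutter rack fixed to the bench, 70 (its x) x 210 (its y) x 40 mm high, origin at the centre of its underside; three cutters stand in it in a row along its y, 65 mm apart, in any order
- cutter_wide_top (a point): top centre of the widest cutter: bare steel, a flat disc-shaped head 44 mm in diameter (46 mm over its blades), 82 mm above the bench. The one to point at
- cutter_straight_top (a point): top centre of the slim straight steel cutter, 17 mm over its blades, 90 mm above the bench; a bystander
- cutter_ball_top (a point): top centre of the round-nosed steel cutter, 25 mm wide, 88 mm above the bench; a bystander
- blank_round_top (a point): centre of the top face of the round light-wood blank, 104 mm in diameter, 18 mm thick, lying loose on the bench. The one to point at
- blank_square_top (a point): centre of the top face of the square light-wood blank, 95 x 95 x 18 mm, loose; a bystander
- blank_oblong_top (a point): centre of the top face of the oblong light-wood blank, 120 x 65 x 18 mm, loose; a bystander
- cutter_wide: the widest cutter itself, 42 mm tall above the rack, loose in its hole; origin on its axis at the rack's top face
- cutter_straight: the straight cutter, 50 mm tall above the rack, loose in its hole; origin on its axis at the rack's top face
- cutter_ball: the round-nosed cutter, 48 mm tall above the rack, loose in its hole; origin on its axis at the rack's top face
- blank_round: the round blank, origin at the centre of its underside
- blank_square: the square blank, origin at the centre of its underside
- blank_oblong: the oblong blank, origin at the centre of its underside, long side along its x
- brush: bystander: wooden-handled bench brush 170 mm long, 20 mm thick, lying, origin under its middle
- try_square: bystander: joiner's square, wooden stock 110 mm, steel blade 150 mm, 18 mm high, lying, origin under the stock
- glue: bystander: white glue bottle, 56 mm in diameter, 120 mm tall, origin under its centre
- pencil_pot: bystander: blue ceramic pot of pencils, 72 mm in diameter, 150 mm tall with the pencils, origin under its centre
- tape_measure: bystander: grey tape measure about 70 mm across, 30 mm high, origin under its centre
- hammer: bystander: hammer 260 mm long, 26 mm high, lying, origin under its middle
- screw_jar: bystander: glass jar with a steel lid, 64 mm in diameter, 75 mm tall, origin under its centre
Things that resemble listed ones, but are neither listed nor needed, are in the scene too. What is shaped like the blank_round but grey or turquoise is not meant.

How it is judged:
By the outcome, as a careful person would: the job done as asked, in the order asked, and still so for the second after the job is handed in, with the robot touching nothing.
It also fails if it takes over 54 s, if anything falls off the work surface, if the arm or the gripper's body presses on something with over 40 N, if the wrist force passes 120 N, or if a joint passes its speed limit or range.

ROBOT

A 6-joint arm with a two-finger parallel gripper is mounted at the origin on the work surface. World frame = base frame: x ahead of the robot, y to its left, z up, the work surface at z = 0. Lengths are in m, angles in rad, forces in N, time in s.
With the tool pointing down it reaches from about 0.375 to 0.9 m from the base axis. Payload 3.1 kg.
Tool frame: the origin (TCP) lies at the centre of the arm's flange, where the gripper is bolted on; the fingertips stand 173 mm ahead of it and the grasp point (between the pads) lies 155 mm ahead of it; z points along the fingers, x is the direction in which the jaws open and shut, and the axes are right-handed (so a half turn about z gives the same grasp; the last joint's range is limited). The gripper opens to 85 mm and grips with 20 to 120 N. Pads are 22 mm wide; open, the fingers measure 114 mm over their backs; the gripper's body (76 mm by 85 mm) begins 54 mm behind the grasp point. The pads swing forward as they close: fully open they stand 13 mm farther back than shut.
Start: joints at [-0.178, 0.527, 1.433, -0, 1.181, -0.178], TCP at [0.625, 0, 0.405] pointing down, gripper open.
Joint ranges: [-3.08, 3.08], [-0.75, 2.2], [0.22, 2.44], [-1.43, 4.57], [0, 2.65], [-2.85, 2.85]. Speed limits (rad/s): [2.79, 2.79, 3.14, 3.14, 3.14, 3.14].

INTERFACE

Orientations are given as a unit quaternion [x, y, z, w].
In Python, from station import manip gives the robot as it stands.
- The arm moves only by the shell command python3 -m jog 'ROWS' [OPENING] [FORCE]. ROWS is JSON, a list that holds one entry, the list of rows, each a list of 4 numbers: the shift along the world's x, y, z in mm, then the turn about the world's z in degrees. A call has exactly 8 rows; each row shifts and turns the commanded pose from where the row before left it; what a row does not reach is not made up. A row lasts 1/8 s, in which the tool goes at most 62.5 mm and 10.7 degrees, less where a joint would pass 70% of its speed; a pose out of reach is approached as far as the arm can. A call is refused whole if a number of a shift passes 62.5 or a number of a turn 10.7, either way. A call with a gripper value outside its range is refused whole. OPENING is the opening in per cent of the stroke, from 0 (shut) to 100 (fully open), set as the call begins (- or left out, the last holds). The fingers move at their own pace and stop on an object; FORCE is the grip in N (left out, the last holds). Time passes only in rows, so rows that do not move let the fingers close, or fill a call up. It gives the time, the measured TCP pose, the force and the opening at its end, in the units of the state.
- manip.sense(): the state, without advancing time (a new reading comes with each control period).
- manip.snapshot(name): name is "scene" or "side" or "wrist"; returns the picture (480x640x3 uint8, red, green, blue); there is no depth.
- manip.camera_info(name): a dict with "fx", "fy", "cx", "cy" (pixels), "k1" (the pictures are not rectified: a ray, as slopes to the right and down, at radius r is drawn at 1 + k1 r^2 times it, then the intrinsics apply), "R" (3x3) and "t" (3): a world point X has camera coordinates R X + t. Camera axes: x right, y down, z forward; pixel columns grow to the right and rows downward; lengths in m; the calibration is good to about 2 mm. A picture is of the moment at which its call begins: read the wrist's pose just before it. camera_info takes no time and is no camera call; for the wrist camera it gives the pose at the moment of the call.
- manip.sign_off(): hands the job in, once; it reports no verdict.
The state is a dict: "t": time; "q": joint angles; "qd": joint speeds; "tau": joint torques, N m; "tcp_pos": TCP position; "tool_rot": TCP orientation; "force": force on the tool from outside, world axes, zero at the start; "ft_torque": the same for the moment, N m; "finger_gap": opening from 0.0 (shut) to 1.0 (fully open).
Only numpy, scipy, OpenCV 4.12 (cv2) and the standard library are available. Lean on these libraries where they do the work, as an engineer would, in place of code of your own. Each camera call takes 0.05 s, during which the arm holds its last target. There are 200 camera calls.

## Working session

There is one attempt and no reset: what is moved stays moved. The work goes in short steps, Python scripts to look and compute and a shell command to move; the robot and the scene stay as the last step left them, time stands still between calls to the robot, and variables do not carry over. Pictures are saved under pics/ and viewed, about 8 in all and at most 12, crops included, and the job is handed in when it is done.

```bash
mkdir -p pics; cat > h.py <<'E'
import numpy as np,cv2
from station import manip
def ray(n,u,v,c=None):
    c=c or manip.camera_info(n);K=np.array([[c['fx'],0,c['cx']],[0,c['fy'],c['cy']],[0,0,1.]])
    p=cv2.undistortPoints(np.array([[[u,v]]],float),K,np.array([c['k1'],0,0,0.]))[0,0]
    R=np.array(c['R']);t=np.array(c['t']);return -R.T@t,R.T@np.array([p[0],p[1],1])
def at(n,u,v,z,c=None):
    o,d=ray(n,u,v,c);return o+d*(z-o[2])/d[2]
def proj(n,X,c=None):
    c=c or manip.camera_info(n);x=np.array(c['R'])@np.array(X)+np.array(c['t']);a,b=x[:2]/x[2];s=1+c['k1']*(a*a+b*b)
    return c['fx']*a*s+c['cx'],c['fy']*b*s+c['cy']
def snap(n,f):
    im=manip.snapshot(n);cv2.imwrite('pics/'+f,im[:,:,::-1]);return im
E
python3 - <<'E'
from h import *
print(manip.sense())
a=snap('scene','scene1.png');b=snap('wrist','wrist1.png');c=snap('side','side1.png')
for n in('scene','side','wrist'):
    print(n,{k:np.round(v,3).tolist() for k,v in manip.camera_info(n).items()}, ray(n,320,240))
E
```

```text
{'t': 0.0, 'q': array([-1.78505236e-01,  5.28461747e-01,  1.43393513e+00, -2.61398905e-05,
        1.18136839e+00, -1.78506905e-01]), 'qd': array([-1.11059097e-03, -7.22932001e-05,  2.27202031e-04,  7.04371428e-04,
        2.41549937e-06, -1.09185606e-03]), 'tau': array([ 2.50220628e-04, -4.42344439e+01, -1.78024775e+01, -2.06930472e-04,
        8.36740597e-03,  2.24214921e-05]), 'tcp_pos': array([6.24645637e-01, 8.70977551e-05, 4.03725473e-01]), 'tool_rot': array([ 9.99999410e-01,  5.80967249e-06, -1.07118779e-03, -1.80989616e-04]), 'force': array([-0.33175782,  1.6720495 , -0.20970406]), 'ft_torque': array([-0.00797916,  0.03454955, -0.01772712]), 'finger_gap': 0.9967963835134854}
scene {'fx': 568.898, 'fy': 568.898, 'cx': 322.312, 'cy': 238.309, 'k1': -0.018, 'R': [[-0.814, 0.58, -0.013], [0.321, 0.432, -0.843], [-0.484, -0.691, -0.538]], 't': [0.48, -0.113, 1.652]} (array([1.22584645, 0.91084059, 0.79921846]), array([-0.47928417, -0.69170512, -0.54023704]))
side {'fx': 444.081, 'fy': 444.081, 'cx': 316.572, 'cy': 240.484, 'k1': -0.027, 'R': [[0.687, -0.727, -0.004], [-0.482, -0.451, -0.751], [0.544, 0.518, -0.66]], 't': [-0.406, 0.343, 0.956]} (array([-0.0762866 , -0.63606758,  0.88671891]), array([ 0.55012466,  0.5129167 , -0.65904483]))
wrist {'fx': 422.033, 'fy': 422.033, 'cx': 317.244, 'cy': 237.47, 'k1': -0.098, 'R': [[1.0, 0.0, -0.002], [0.001, -0.954, 0.299], [-0.002, -0.299, -0.954]], 't': [-0.622, -0.039, 0.38]} (array([0.62327778, 0.07621442, 0.37276076]), array([ 0.00454129, -0.30490638, -0.95241276]))
```

View pics/scene1.png

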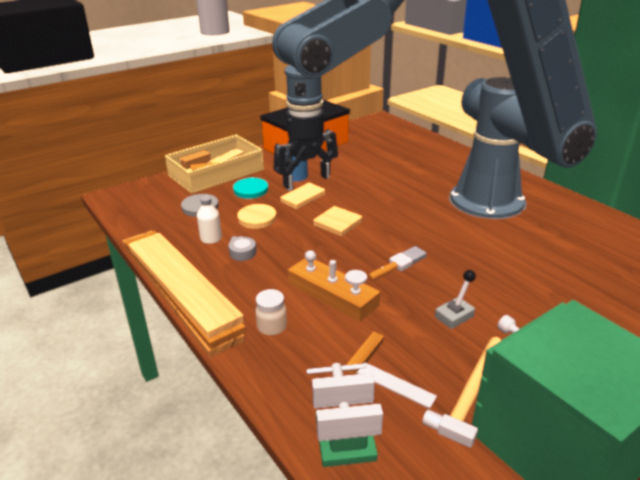

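View pics/side1.png

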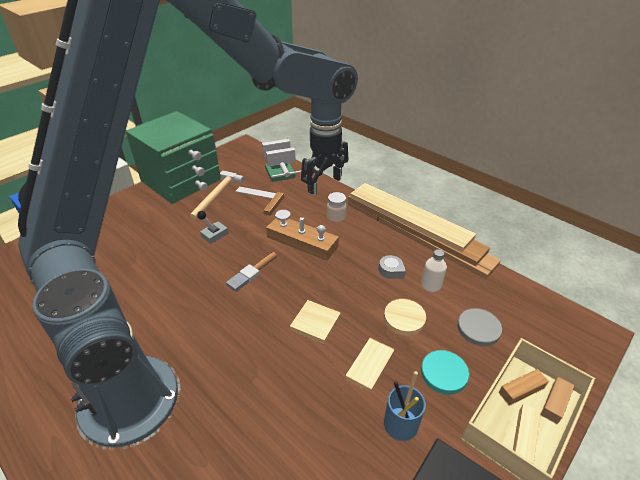

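The side view shows the lever knob at (202,215) and its base at (214,231). The cutters are at (284,215) with a flat wide head, (302,225) slim and (321,232) round. Lookalikes for the round blank are light wood (405,315), grey (480,326) and turquoise (445,371); I choose the light-wood one. Next I triangulate these and check them in a close crop.

```bash
python3 - <<'E'
from h import *
P={'knob':((202,215),(469,276),.092),'wide':((284,215),(356,277),.082),'str':((302,219),(332,262),.09),'ball':((321,229),(311,255),.088),'round':((405,315),(257,215),.018),'square':((316,320),(338,219),.018),'oblong':((370,363),(303,195),.018),'glue':((434,253),(207,201),.12),'jar':((337,198),(270,297),.075),'pot':((405,390),(297,168),.1),'base':((213,231),(456,311),.025)}
for k,(s,c,z) in P.items():
    o,d=ray('side',*s);o2,d2=ray('scene',*c)
    A=np.stack([d,-d2],1);x=np.linalg.lstsq(A,o2-o,rcond=None)[0]
    print(k,at('side',*s,z).round(3),at('scene',*c,z).round(3),'tri',((o+d*x[0]+o2+d2*x[1])/2).round(3))
s=cv2.imread('pics/side1.png');c=cv2.imread('pics/scene1.png')
a=cv2.resize(s[180:280,185:345],(800,500),interpolation=2)[:, :]
b=cv2.resize(c[235:335,270:490],(800,364),interpolation=2)
cv2.imwrite('pics/crop1.png',cv2.resize(np.vstack([a,b]),(556,600)))
E
```

```text
knob [0.433 0.309 0.092] [0.429 0.304 0.092] tri [0.432 0.306 0.094]
wide [0.605 0.144 0.082] [0.612 0.156 0.082] tri [0.608 0.15  0.077]
str [0.62  0.084 0.09 ] [0.627 0.091 0.09 ] tri [0.624 0.087 0.087]
ball [0.627 0.015 0.088] [0.647 0.039 0.088] tri [0.637 0.025 0.076]
round [ 0.586 -0.308  0.018] [ 0.598 -0.296  0.018] tri [ 0.592 -0.306  0.011]
square [ 0.423 -0.157  0.018] [ 0.433 -0.146  0.018] tri [ 0.427 -0.154  0.012]
oblong [ 0.418 -0.33   0.018] [ 0.433 -0.316  0.018] tri [ 0.424 -0.328  0.01 ]
glue [ 0.725 -0.285  0.12 ] [ 0.745 -0.274  0.12 ] tri [ 0.738 -0.282  0.112]
jar [0.782 0.092 0.075] [0.79  0.099 0.075] tri [0.787 0.095 0.071]
pot [ 0.37  -0.447  0.1  ] [ 0.439 -0.332  0.1  ] tri [ 0.389 -0.43   0.051]
base [0.452 0.299 0.025] [0.469 0.315 0.025] tri [0.459 0.308 0.015]
```

View pics/crop1.png

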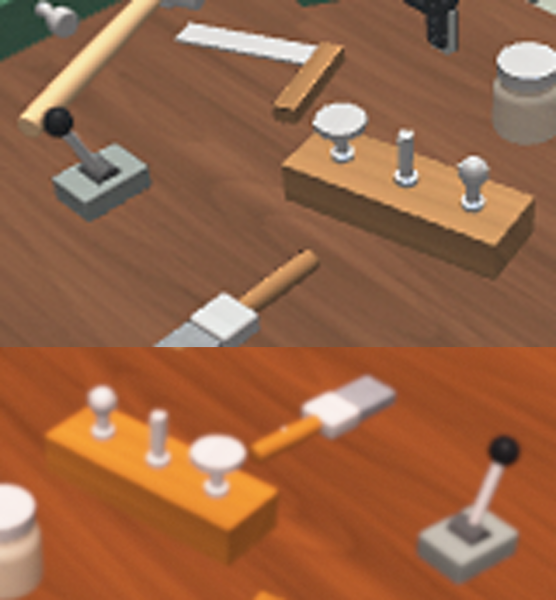

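Crop confirms the flat disc head on the near-switch end of the rack is the wide cutter. The slim and ball ones follow it. The lever leans towards the robot. The two fixed cameras disagree by about 1 cm, so I'll use the wrist camera over the switch, with the fingers shut.

```bash
python3 -m jog '[[[-24,43,0,0],[-24,43,0,0],[-24,43,0,0],[-24,43,0,0],[-24,43,0,0],[-24,43,0,0],[-24,43,0,0],[-24,43,0,0]]]' 0 20
python3 -m jog '[[[0,0,0,0],[0,0,0,0],[0,0,0,0],[0,0,0,0],[0,0,0,0],[0,0,0,0],[0,0,0,0],[0,0,0,0]]]'
python3 - <<'E'
from h import *
print(manip.camera_info('wrist'))
snap('wrist','wrist2.png')
E
```

```text
t: 1.15
tcp_pos: [0.432, 0.3453, 0.4046]
tool_rot: [1.0, -0.0, -0.0, 0.0]
force: [0.3, 0.8, -0.4]
finger_gap: -0.0
t: 2.15
tcp_pos: [0.433, 0.344, 0.4047]
tool_rot: [1.0, 0.0, -0.0, 0.0]
force: [0.2, 0.6, -0.7]
finger_gap: -0.002
{'fx': 422.0333445897575, 'fy': 422.0333445897575, 'cx': 317.24367843835097, 'cy': 237.47043143973153, 'k1': -0.09835375315373789, 'R': array([[ 9.99999777e-01,  3.93973792e-04, -5.39949374e-04],
       [ 5.37591042e-04, -9.54105795e-01,  2.99469268e-01],
       [-3.97185784e-04, -2.99469491e-01, -9.54105794e-01]]), 't': array([-0.4315186 ,  0.28880005,  0.48236549])}
```

View pics/wrist2.png

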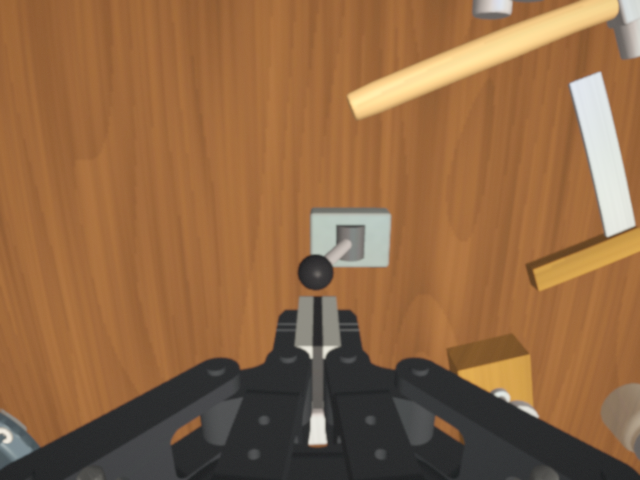

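The wrist picture shows the knob at (316,271), the block's top face from about (311,212) to (389,267) and almost square to x. The lever slot is at about (350,243) and the fingers are at the bottom.

```bash
python3 - <<'E'
from h import *
c=manip.camera_info('wrist')
print('knob',at('wrist',316,271,.093,c).round(4))
for p in[(311,212),(390,212),(389,266),(312,268)]: print(at('wrist',*p,.025,c).round(4))
print('handle end',at('wrist',358,105,.02,c).round(3),'tip now',proj('wrist',[.433,.344,.232],c),'wide est', proj('wrist',[.608,.15,.082],c))
E
```

```text
knob [0.4305 0.307  0.093 ]
[0.4261 0.3335 0.025 ]
[0.4934 0.3336 0.025 ]
[0.4951 0.2843 0.025 ]
[0.4268 0.2825 0.025 ]
handle end [0.464 0.421 0.02 ] tip now (np.float64(321.26571803996285), np.float64(318.2542713661936)) wide est (np.float64(515.2081550251055), np.float64(428.8139549203535))
```

Block centre is (0.460, 0.308) with yaw about 0. The knob at (0.4305, 0.307) is consistent with the on position, and at the stop it should be near x 0.498. I'll come down on its robot side and push along +x.

```bash
python3 -m jog '[[[-29,-18,0,0],[-29,-18,0,0],[0,0,-30,0],[0,0,-40,0],[0,0,-40,0],[0,0,-30,0],[0,0,-14,0],[0,0,0,0]]]'
python3 -m jog '[[[10,0,0,0],[10,0,0,0],[10,0,0,0],[10,0,0,0],[10,0,0,0],[10,0,0,0],[10,0,0,0],[10,0,0,0]]]'
```

```text
t: 3.2
tcp_pos: [0.375, 0.3081, 0.2502]
tool_rot: [1.0, 0.0, -0.001, 0.0]
force: [0.3, -0.7, 0.6]
finger_gap: 0.001
t: 4.2
tcp_pos: [0.4556, 0.308, 0.2506]
tool_rot: [1.0, -0.0, -0.0, 0.0]
force: [-0.9, 0.8, -0.5]
finger_gap: -0.001
```

```bash
python3 -m jog '[[[6,0,0,0],[4,0,0,0],[3,0,0,0],[2,0,0,0],[2,0,0,0],[0,0,0,0],[0,0,0,0],[0,0,0,0]]]'; python3 - <<'E'
from h import *
snap('wrist','wrist3.png')
print(manip.camera_info('wrist')['t'])
E
```

```text
t: 5.2
tcp_pos: [0.4721, 0.3081, 0.2509]
tool_rot: [1.0, 0.0, 0.0, -0.0]
force: [-0.2, 0.1, -0.0]
finger_gap: 0.001
[-0.47082546  0.30066481  0.32452524]
```

```bash
python3 -m jog '[[[1,0,0,0],[1,0,0,0],[1,0,0,0],[1,0,0,0],[0,0,0,0],[0,0,0,0],[0,0,0,0],[0,0,0,0]]]'; python3 - <<'E'
from h import *
snap('wrist','wrist4.png')
E
```

```text
t: 6.25
tcp_pos: [0.4743, 0.3081, 0.2505]
tool_rot: [1.0, -0.0, -0.002, 0.0]
force: [-7.0, 0.6, 2.7]
finger_gap: 0.0
```

View pics/wrist4.png

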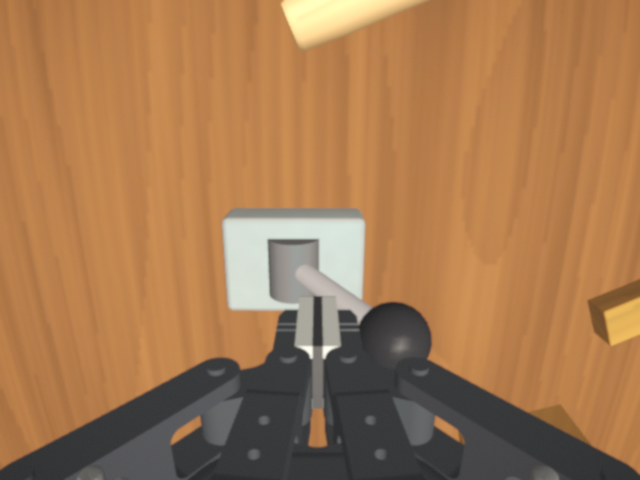

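The lever is at its stop: force is -7 N in x and the knob is on the far side, at (395,338). One more millimetre, then I'll back off and go look at the wide cutter and check the lever on the way.

```bash
python3 -m jog '[[[1,0,0,0],[0,0,0,0],[-15,0,0,0],[-20,0,0,0],[0,0,40,0],[0,0,50,0],[0,0,50,0],[0,0,15,0]]]'; python3 -m jog '[[[15,-10,0,0],[25,-20,0,0],[30,-20,0,0],[30,-20,0,0],[30,-20,0,0],[25,-18,0,0],[15,-10,0,0],[0,0,0,0]]]'; python3 - <<'E'
from h import *
c=manip.camera_info('wrist');print(c['t'],proj('wrist',[.608,.15,.082],c))
w=snap('wrist','wrist5.png');s=snap('side','side5.png')
c=cv2.resize(s[190:260,180:280],(640,448),interpolation=2)
cv2.imwrite('pics/both5.png',cv2.resize(np.vstack([w,c])[:,:,::-1]*0+np.vstack([w[:,:,::-1],c[:,:,[0,1,2]][:,:,::-1]]),(414,600)))
E
```

```text
t: 7.3
tcp_pos: [0.4427, 0.3083, 0.4094]
tool_rot: [1.0, 0.0, 0.004, -0.001]
force: [-0.4, -0.1, -0.0]
finger_gap: -0.004
t: 8.3
tcp_pos: [0.6128, 0.1888, 0.4039]
tool_rot: [1.0, -0.001, -0.001, 0.0]
force: [0.1, 0.5, -0.7]
finger_gap: 0.001
[-0.60998172  0.14144714  0.43691206] (np.float64(313.8988586753781), np.float64(267.91464130183533))
```

View pics/both5.png

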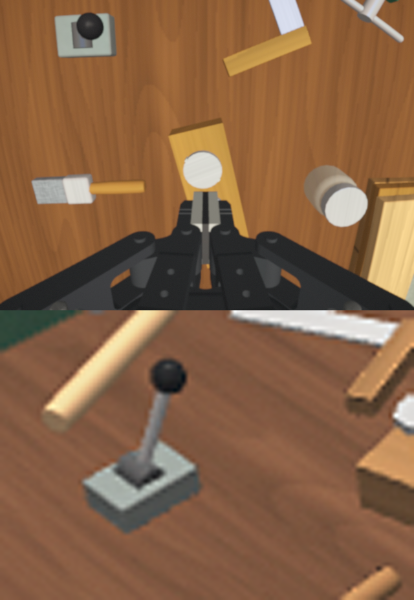

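```bash
python3 - <<'E'
from h import *
import json
w=cv2.imread('pics/wrist5.png');c=manip.camera_info('wrist')
print('knob',at('wrist',139,40,.095,c).round(3),at('side',220.8,206,.095).round(3))
for a in (.5,.7,.8,.9,1.):
  X=[.4603+.08*np.sin(a-.5),.308,.022+.08*np.cos(a-.5)];print(a,proj('wrist',X,c),proj('side',X))
g=cv2.cvtColor(w,6)
m=(w.min(2)>150)&(cv2.cvtColor(w,40)[:,:,1]<40)
n,l,st,ce=cv2.connectedComponentsWithStats(m.astype(np.uint8))
for i in range(1,n):
  if st[i,4]>300: print(st[i],ce[i].round(1),at('wrist',*ce[i],.082,c).round(4))
d=w[0:100,60:220].max(2)<60
y,x=np.nonzero(d);print('black',x.mean()+60,y.mean(),x.min()+60,x.max()+60,y.min(),y.max())
E
```

```text
knob [0.497 0.309 0.095] [0.495 0.3   0.095]
0.5 (np.float64(78.22780858583687), np.float64(42.569527199343014)) (np.float64(209.25137360815538), np.float64(208.21669862115345))
0.7 (np.float64(103.32507904192897), np.float64(41.414062457563546)) (np.float64(213.73567012443397), np.float64(206.2641835749604))
0.8 (np.float64(116.54152569805942), np.float64(41.18459058934653)) (np.float64(215.96022624042024), np.float64(205.64824451208204))
0.9 (np.float64(129.8661905573559), np.float64(41.19480754190772)) (np.float64(218.14093603042033), np.float64(205.27843666973115))
1.0 (np.float64(143.04435785001817), np.float64(41.438725038314544)) (np.float64(220.25501362620378), np.float64(205.15548159716138))
[ 416    0   54   54 1919] [443.2  23.2] [0.69   0.3197 0.082 ]
[ 534    0   90   64 1268] [580.   23.1] [0.7838 0.3247 0.082 ]
[  86   22   85   64 2709] [124.4  58.7] [0.4809 0.2991 0.082 ]
[ 284  235   59   56 2630] [312.9 262.5] [0.6058 0.1555 0.082 ]
[  50  274   93   41 3180] [ 97.5 294.9] [0.4371 0.1275 0.082 ]
[ 502  289   66   62 3083] [534.9 319.4] [0.7823 0.1067 0.082 ]
black 138.73050847457625 40.76779661016949 119 158 21 61
```

Knob measures at x 0.497 with off expected at 0.498, so the lever is off in both views. The wide head centre is (0.606, 0.1555), about 58 px across, which matches 44 mm. Point there with the tips about 25 mm above it.

```bash
python3 -m jog '[[[-4,-16,0,0],[-3,-17,0,0],[0,0,-30,0],[0,0,-40,0],[0,0,-30,0],[0,0,-18,0],[0,0,-6,0],[0,0,0,0]]]'; python3 - <<'E'
from h import *
c=manip.camera_info('wrist');p=manip.sense()['tcp_pos'];print(p,proj('wrist',p-[0,0,.173],c))
w=snap('wrist','wrist6.png');s=snap('side','side6.png')
d=cv2.resize(s[170:250,250:370],(640,427),interpolation=2)
cv2.imwrite('pics/both6.png',cv2.resize(np.vstack([w[:,:,::-1],d[:,:,::-1]]),(420,595)))
E
python3 -m jog '[[[0,0,0,0],[0,0,0,0],[0,0,0,0],[0,0,0,0],[0,0,0,0],[0,0,0,0],[0,0,0,0],[0,0,0,0]]]'
```

```text
t: 9.4
tcp_pos: [0.6052, 0.1569, 0.2822]
tool_rot: [1.0, 0.0, 0.0, -0.0]
force: [-0.0, 1.1, -0.2]
finger_gap: 0.004
[0.60522732 0.1569098  0.2822468 ] (np.float64(320.69957079039057), np.float64(317.7159745825688))
t: 10.5
tcp_pos: [0.605, 0.157, 0.2817]
tool_rot: [1.0, 0.0, -0.0, 0.0]
force: [-0.1, 0.5, 0.6]
finger_gap: 0.002
```

View pics/both6.png

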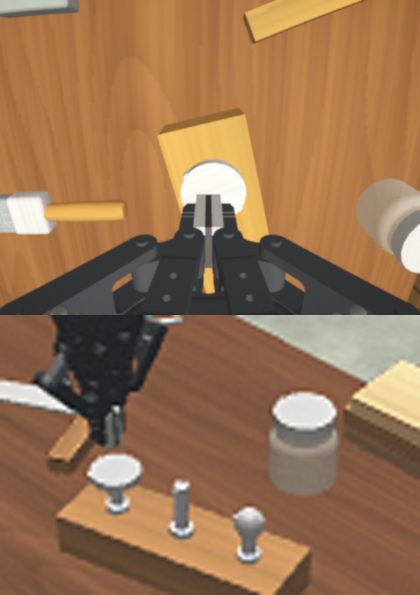

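The fingertips are centred over the wide disc, with a gap of roughly 2.5 cm. Hold on for two more seconds, then rise, move to the round blank and look from above.

```bash
python3 -m jog '[[[0,0,0,0],[0,0,0,0],[0,0,0,0],[0,0,0,0],[0,0,0,0],[0,0,0,0],[0,0,0,0],[0,0,0,0]]]'; python3 -m jog '[[[0,0,0,0],[0,0,0,0],[0,0,0,0],[0,0,0,0],[0,0,30,0],[0,0,40,0],[0,0,40,0],[0,0,15,0]]]'; python3 -m jog '[[[0,-40,0,0],[0,-55,0,0],[-2,-55,0,0],[-2,-55,0,0],[-2,-55,0,0],[-4,-55,0,0],[-4,-55,0,0],[0,-40,0,0]]]'; python3 -m jog '[[[0,0,0,0],[0,0,0,0],[0,0,0,0],[0,0,0,0],[0,0,0,0],[0,0,0,0],[0,0,0,0],[0,0,0,0]]]'
python3 - <<'E'
from h import *
c=manip.camera_info('wrist');w=snap('wrist','wrist7.png');h=cv2.cvtColor(w,cv2.COLOR_RGB2HSV)
print(h[200,310],proj('wrist',[.59,-.304,.018],c))
E
```

```text
t: 11.5
tcp_pos: [0.605, 0.1571, 0.2817]
tool_rot: [1.0, 0.0, -0.0, -0.0]
force: [-0.5, -0.7, 0.5]
finger_gap: 0.006
t: 12.5
tcp_pos: [0.6054, 0.1571, 0.4094]
tool_rot: [1.0, 0.0, 0.002, -0.0]
force: [-0.2, 0.2, -0.4]
finger_gap: -0.0
t: 13.5
tcp_pos: [0.5902, -0.2553, 0.4052]
tool_rot: [1.0, -0.001, -0.001, -0.001]
force: [0.3, 0.2, 0.6]
finger_gap: 0.0
t: 14.5
tcp_pos: [0.591, -0.253, 0.4067]
tool_rot: [1.0, 0.0, 0.0, 0.0]
force: [-0.3, 0.5, 0.2]
finger_gap: 0.002
[ 21 102 236] (np.float64(317.8898492103041), np.float64(253.30081860023068))
```

View pics/wrist7.png

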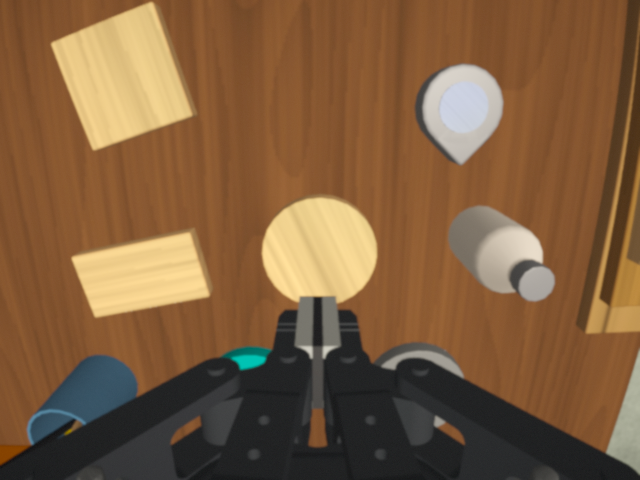

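The light-wood disc spans columns 262–377 and rows 195–305, centre about (319.5,250.5). Glue, pot and tape are all well clear of the gripper.

```bash
python3 - <<'E'
from h import *
c=manip.camera_info('wrist');f=lambda u,v:at('wrist',u,v,.018,c).round(4)
print(f(319.5,250.5),f(262,250),f(377,250),f(320,195),f(320,305),'glue',at('wrist',532,280,.12,c).round(3),manip.sense()['tcp_pos'])
E
```

```text
[ 0.5914 -0.3014  0.018 ] [ 0.5398 -0.3009  0.018 ] [ 0.6431 -0.3009  0.018 ] [ 0.5918 -0.2508  0.018 ] [ 0.592  -0.3554  0.018 ] glue [ 0.734 -0.287  0.12 ] [ 0.59096877 -0.25300318  0.40669866]
```

Width measures 103 mm (104 given) and the centre is (0.5915, -0.302). I'll go there, then down 190 mm so that the tips are about 25 mm above it.

```bash
python3 -m jog '[[[0,-20,0,0],[0,-29,0,0],[0,0,-35,0],[0,0,-45,0],[0,0,-50,0],[0,0,-40,0],[0,0,-15,0],[0,0,-5,0]]]'; python3 -m jog '[[[0,0,0,0],[0,0,0,0],[0,0,0,0],[0,0,0,0],[0,0,0,0],[0,0,0,0],[0,0,0,0],[0,0,0,0]]]'
python3 - <<'E'
from h import *
w=snap('wrist','wrist8.png');s=snap('side','side8.png')
d=cv2.resize(s[250:370,330:510],(640,427),interpolation=2)
cv2.imwrite('pics/both8.png',cv2.resize(np.vstack([w[:,:,::-1],d[:,:,::-1]]),(420,595)))
E
```

```text
t: 15.55
tcp_pos: [0.591, -0.3034, 0.2162]
tool_rot: [1.0, -0.001, -0.0, 0.0]
force: [-0.1, -0.4, -0.3]
finger_gap: -0.0
t: 16.55
tcp_pos: [0.591, -0.302, 0.2166]
tool_rot: [1.0, -0.0, -0.0, -0.0]
force: [-1.1, -0.4, 0.2]
finger_gap: -0.0
```

View pics/both8.png

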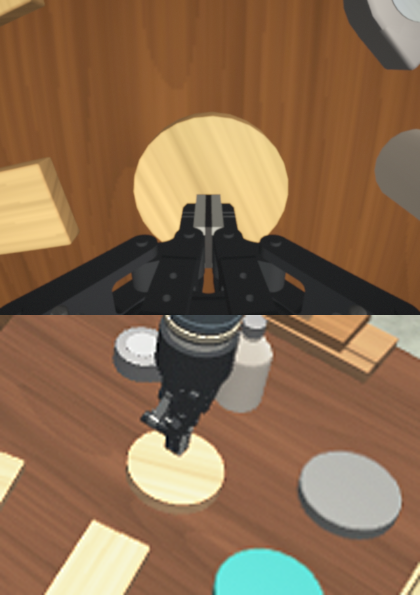

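The fingertips hang just above the middle of the light-wood disc, touching nothing. I'll complete the hold, rise clear, check the lever once more and hand in.

```bash
python3 -m jog '[[[0,0,0,0],[0,0,0,0],[0,0,0,0],[0,0,0,0],[0,0,0,0],[0,0,0,0],[0,0,0,0],[0,0,0,0]]]'; python3 -m jog '[[[0,0,0,0],[0,0,0,0],[0,0,0,0],[0,0,0,0],[0,0,0,0],[0,0,0,0],[0,0,0,0],[0,0,0,0]]]'; python3 -m jog '[[[0,0,20,0],[0,0,40,0],[0,0,40,0],[0,0,30,0],[0,0,15,0],[0,0,0,0],[0,0,0,0],[0,0,0,0]]]'
python3 - <<'E'
from h import *
s=snap('side','side9.png');a=cv2.imread('pics/side5.png')[:,:,::-1]
r=(slice(190,250),slice(190,240));k=lambda i:np.array(np.nonzero(i[195:220,205:240].max(2)<60)).mean(1)[::-1]+[205,195]
print('knob',k(a),k(s),'diff',np.abs(a[r].astype(int)-s[r]).max())
b=cv2.imread('pics/side1.png')[:,:,::-1]
d=(np.abs(b.astype(int)-s).max(2)>40).astype(np.uint8);n,l,st,c=cv2.connectedComponentsWithStats(d)
print([x.tolist() for x in st[1:] if x[4]>25])
manip.sign_off()
E
```

```text
t: 17.65
tcp_pos: [0.591, -0.302, 0.2167]
tool_rot: [1.0, 0.0, -0.0, -0.0]
force: [-1.0, -0.7, -0.6]
finger_gap: -0.001
t: 18.65
tcp_pos: [0.591, -0.302, 0.2167]
tool_rot: [1.0, -0.0, 0.0, 0.0]
force: [-0.7, 0.5, -0.3]
finger_gap: -0.003
t: 19.65
tcp_pos: [0.5906, -0.3017, 0.36]
tool_rot: [1.0, -0.0, -0.001, -0.001]
force: [0.3, -0.5, -0.5]
finger_gap: -0.001
knob [220.39583333 205.70833333] [220.39583333 205.70833333] diff 18
[[18, 0, 210, 291, 17133], [108, 0, 74, 102, 3147], [168, 0, 9, 6, 34], [183, 0, 12, 18, 92], [231, 0, 57, 36, 1028], [281, 12, 45, 42, 560], [242, 44, 68, 54, 1405], [278, 44, 27, 20, 119], [306, 54, 27, 6, 68], [338, 63, 20, 25, 148], [301, 89, 170, 179, 10656], [161, 138, 40, 19, 146], [75, 157, 91, 151, 5478], [165, 162, 22, 11, 37], [214, 202, 11, 24, 107], [197, 210, 12, 12, 75], [79, 310, 39, 13, 202], [33, 325, 42, 64, 1428], [63, 334, 16, 6, 37], [109, 334, 24, 35, 189], [78, 342, 26, 18, 188]]
the job is handed in; nothing more can be done
```

The job was done in the order asked and handed in at about 20 s of the 54 s allowed.

- **Switch:** I pushed the lever over until it met its stop (about 7 N), then backed off. The knob sits at x 0.497 m, against 0.498 m expected for fully off. It had not moved in the last side picture.
- **Wide cutter:** I held the fingertips about 2.5 cm above the middle of its head for about 2.5 s or more. The tips were within about 2 mm of the measured centre.
- **Round light-wood blank:** I held the fingertips about 2.5 cm above its middle for about 3 s, within about 1 mm of the centre. Then I rose clear.

**Last checks:** Wrist force was under about 2 N throughout, except against the lever's stop. Comparing the first and last side pictures, the switch lever is the only thing I can see moved. The arm covers part of that view, so this check is not complete.

**Disagreement:** The two fixed cameras differed by about 1–2 cm on most positions, so I used the wrist camera for all the final positions.

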